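Purge the microscope's vent line and set its handwheel valve

TASK

First press the hinged purge pedal right down to its stop, keep it there for about a second, and let it spring back up. Then turn the handwheel valve clockwise by its upright black handle until it is closed against its stop, and from there back it off exactly two full turns counter-clockwise. Finish still gripping the handle, keeping the wheel still there, and do not disturb the loose things on the bench.

Things in the scene. Friction and masses are not known exactly. Their poses are not given: they have to be found in the camera images.
- valve_body: fixed vent-gas valve: square steel foot 110 x 110 x 12 mm, round body, outlet pipe sticking out 105 mm along its +x at 38 mm height; an aluminium spoked handwheel (rim centreline radius 50 mm, rim bar 14 mm thick, its top 112 mm above the bench) on a vertical stem. Origin: on the bench, under the wheel's axis; z up.
- wheel_axis (a point): centre of the handwheel's hub top, on the turning axis, 113 mm above the bench
- valve (a joint): turn of the handwheel in rad: 0 = closed, against its solid stop; grows counter-clockwise seen from above (opening), 6.283 per turn; it can open to 22. Starts open by a quarter turn to one and a quarter turns. It does not rise as it turns. Stiff stem (about 0.2 N m of friction, so about 4 N at the handle), stays where it is left. At 0 the handle lies from the axis towards valve_body's -x.
- handle: upright black round handle, 20 mm in diameter, 55 mm tall, standing on the wheel's rim 50 mm from the turning axis. Origin: centre of its foot, on the handle's centre line, 115 mm above the bench (its top at 170 mm). It spins freely about its own upright axis, so a gripper that holds it can carry it round the wheel in a circle without turning. Its own orientation says nothing of the wheel.
- pedal_base: fixed steel foot of the purge pedal, 170 (x) x 90 (y) x 10 mm, with two cheeks 44 mm high at its +x end. Origin: under its centre, on the bench; z up.
- pedal (a joint): tilt of the pedal in rad: 0 = up (rest), grows as it is pressed, 0.30 = down on its solid stop. Return spring: at pedal_pad about 4 N to start it moving, 10 N when down. The hinge lies across pedal_base (along its y), 65 mm from its origin towards +x and 34 mm above the bench. The steel tread is 145 mm long, 70 mm wide, 8 mm thick; from the hinge it runs towards pedal_base's -x and, at rest, slopes up by 0.30 rad; when down it is level.
- pedal_pad (a point): point to press: on the tread's upper face, mid-width, 110 mm from the hinge; about 70 mm above the bench at rest and 38 mm when fully down (it moves with the pedal)
- stub_holder: bystander, loose: brass specimen-stub holder, round, 40 mm across, 26 mm tall; origin under its centre
- stub_tray: bystander, loose: white plastic tray with compartments, 60 x 60 x 22 mm; origin under its centre
- solvent_bottle: bystander, loose: white plastic bottle, 52 mm across, 110 mm tall; origin under its centre
- screwdriver: bystander, loose: screwdriver lying on the bench
- mouse: bystander, loose: cream computer mouse, 100 x 60 x 32 mm; origin under its centre
- sample_box: bystander, loose: clear plastic box, 70 x 50 x 30 mm; origin under its centre
- mug: bystander, loose: white mug, 76 mm across, 90 mm tall; origin under its centre
Not all that is in view belongs to the job. Several things look just like the pedal_base: the one meant starts nearest to the robot's base.

How it is judged:
By the outcome, as a careful person would: the job done as asked, in the order asked, and still so for the second after the job is handed in, while the arm keeps its last pose, push and grip.
It also fails if it takes over 72 s, if anything falls off the work surface, if the arm or the gripper's body presses on something with over 40 N, if the wrist force passes 120 N, or if a joint passes its speed limit or range.

ROBOT

A 6-joint arm with a two-finger parallel gripper is mounted at the origin on the work surface. World frame = base frame: x ahead of the robot, y to its left, z up, the work surface at z = 0. Lengths are in m, angles in rad, forces in N, time in s.
With the tool pointing down it reaches from about 0.4 to 0.925 m from the base axis. Payload 12.5 kg.
Tool frame: the origin (TCP) lies midway between the tips of the shut fingers; the grasp point (between the pads) lies 19 mm behind it; x points along the fingers, y is the direction in which the jaws open and shut, and the axes are right-handed (so a half turn about x gives the same grasp; the last joint's range is limited). The gripper opens to 95 mm and grips with 3 to 60 N. Pads are 20 mm wide; open, the fingers measure 119 mm over their backs; the gripper's body (75 mm by 180 mm) begins 59 mm behind the grasp point.
Start: joints at [-1.398, 0.491, 1.559, -0, 1.092, -0.106], TCP at [0.172, -0.601, 0.215] pointing down, gripper open.
Joint ranges: [-3.1, 3.1], [-0.84, 2.19], [0.05, 2.79], [-1.13, 4.28], [0.06, 2.93], [-2.69, 2.69]. Speed limits (rad/s): [2.22, 2.22, 2.79, 3.14, 3.14, 3.14].

INTERFACE

Orientations are given as a unit quaternion [x, y, z, w].
In Python, from cell import ctrl gives the robot as it stands.
- The arm moves only by the shell command python3 -m jog 'ROWS' [FORCE]. ROWS is JSON, a list of rows, each a list of 7 numbers: the shift along the tool's x, y, z in m, then the turn, a rotation vector about the tool's x, y, z in degrees, then the finger opening in m, from 0 to 0.0951. A call has 1 to 10 rows; each row is the pose to reach, as a shift and turn from the pose measured when the call began, along the tool's axes at that moment; what a row does not reach only later rows make up. A row lasts 1/8 s, in which the tool goes at most 62.5 mm and 10.7 degrees, less where a joint would pass 70% of its speed; a pose out of reach is approached as far as the arm can. A call with a gripper value outside its range is refused whole. The fingers move at their own pace and stop on an object; FORCE is the grip in N (left out, the last holds). Time passes only in rows, so rows that repeat a pose let the fingers close. It gives the time, the measured TCP pose, the force and the opening at its end, in the units of the state.
- ctrl.get_obs(): the state, without advancing time (a new reading comes with each control period).
- ctrl.snapshot(name): name is "side" or "top"; returns a dict with "image" (400x640x3 uint8, red, green, blue), "depth" (400x640 float32, m along the optical axis (not along the pixel's ray), 0 where there is no reading), "K" (3x3 intrinsics, pixels), "extrinsics" (4x4, takes a point from world to camera coordinates). Camera axes: x right, y up, looking along -z (the intrinsics and any distortion apply to the point x, -y, -z); pixel columns grow to the right and rows downward; lengths in m; the calibration is good to about 2 mm. A picture is of the moment at which its call begins.
- ctrl.job_done(): hands the job in, once; it reports no verdict.
The state is a dict: "clock": time; "joint_pos": joint angles; "joint_velocities": joint speeds; "tau": joint torques, N m; "ee_pos": TCP position; "orientation": TCP orientation; "ft_force": force on the tool from outside, world axes, zero at the start; "ft_torque": the same for the moment, N m; "grip_width": finger opening in m.
Only numpy, scipy, OpenCV 4.12 (cv2) and the standard library are available. Lean on these libraries where they do the work, as an engineer would, in place of code of your own. Each camera call takes 0.05 s, during which the arm holds its last target. There are 200 camera calls.

## Working session

There is one attempt and no reset: what is moved stays moved. The work goes in short steps, Python scripts to look and compute and a shell command to move; the robot and the scene stay as the last step left them, time stands still between calls to the robot, and variables do not carry over. Pictures are saved under pics/ and viewed, about 8 in all and at most 12, crops included, and the job is handed in when it is done.

```bash
ls; mkdir -p pics; cat > h.py <<'E'
import numpy as np, cv2, json
from cell import ctrl
from scipy.spatial.transform import Rotation as R
def snap(n):
    s=ctrl.snapshot(n); return s
def cloud(s):
    d=s["depth"];K=s["K"];v,u=np.mgrid[:d.shape[0],:d.shape[1]]
    x=(u-K[0,2])/K[0,0]*d; y=(v-K[1,2])/K[1,1]*d
    p=np.stack([x,-y,-d,np.ones_like(d)],-1)
    return (p@np.linalg.inv(s["extrinsics"]).T)[...,:3]
def proj(s,P):
    P=np.atleast_2d(P);c=(np.c_[P,np.ones(len(P))]@s["extrinsics"].T)[:,:3]
    q=np.c_[c[:,0],-c[:,1],-c[:,2]]@s["K"].T; return q[:,:2]/q[:,2:]
def ray(s,u,v,z):
    E=np.linalg.inv(s["extrinsics"]);K=s["K"]
    d=E[:3,:3]@np.array([(u-K[0,2])/K[0,0],-(v-K[1,2])/K[1,1],-1]);o=E[:3,3]
    return o+d*(z-o[2])/d[2]
def save(s,name): cv2.imwrite("pics/"+name,s["image"][...,::-1])
E
python3 - <<'E'
from h import *
for n in("side","top"):
    s=snap(n);save(s,n+"0.png");print(n,s["K"].tolist(),np.linalg.inv(s["extrinsics"]).round(3).tolist(),(s["depth"]>0).mean())
o=ctrl.get_obs()
for k in o:print(k,np.round(o[k],3))
print(R.from_quat(o["orientation"]).as_matrix().round(3))
E
```

```text
pics
side [[370.7890335948843, 0.0, 321.08264433930117], [0.0, 370.7890335948843, 204.53587427092387], [0.0, 0.0, 1.0]] [[-0.81, 0.449, -0.379, 0.146], [-0.587, -0.635, 0.502, 0.447], [-0.015, 0.629, 0.777, 0.888], [0.0, 0.0, 0.0, 1.0]] 0.995921875
top [[424.5652059505119, 0.0, 323.4745009067452], [0.0, 424.5652059505119, 196.48989535783025], [0.0, 0.0, 1.0]] [[0.011, 0.995, -0.094, 0.433], [-1.0, 0.011, -0.008, -0.074], [-0.007, 0.094, 0.996, 1.515], [0.0, 0.0, 0.0, 1.0]] 0.99612109375
clock 0.1
joint_pos [-1.398  0.491  1.559 -0.     1.092 -0.106]
joint_velocities [ 0.    -0.    -0.004 -0.002 -0.002 -0.002]
tau [ 2.0000e-03 -6.1362e+01 -2.5861e+01  6.9000e-02  4.7000e-02 -0.0000e+00]
ee_pos [ 0.172 -0.601  0.214]
orientation [-0.7   -0.099  0.7   -0.098]
ft_force [-0.558  0.447 -0.971]
ft_torque [ 0.043  0.048 -0.037]
grip_width 0.095
[[-0.     0.275 -0.961]
 [ 0.001 -0.961 -0.275]
 [-1.    -0.001 -0.   ]]
```

View pics/top0.png

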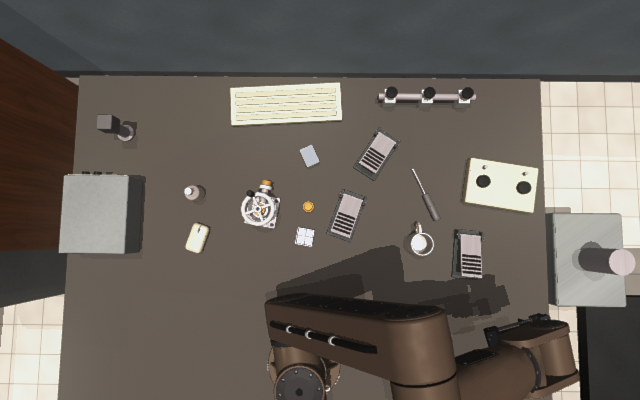

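View pics/side0.png

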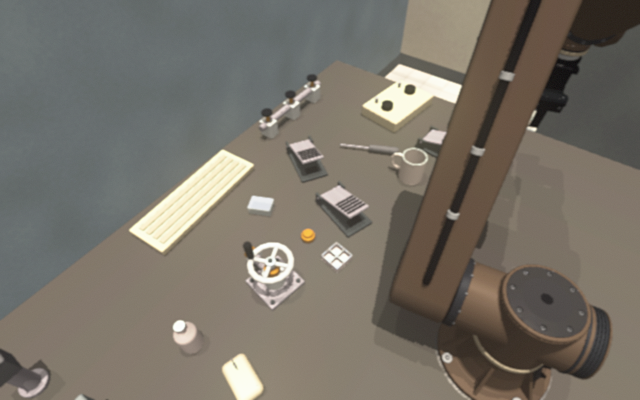

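The top view shows the valve at about (261,208) with its handle at (250,194). Three pedals sit at (377,153), (347,214) and (468,254), and the bystanders lie around them. The side view shows the same, with the handle at (248,250) and the middle pedal at (343,207).

```bash
python3 - <<'E'
from h import *
s=snap("top");P=cloud(s);im=s["image"]
for n,(u,v) in dict(p1=(377,153),p2=(347,214),p3=(468,254),holder=(308,207),tray=(305,237),mug=(421,244),bottle=(193,192),mouse=(197,238),box=(310,156)).items():
    print(n,P[v,u].round(3),"dist",np.hypot(*P[v,u,:2]).round(3))
# pedal p2: all points higher than 4 mm in neighbourhood
def near(P,c,r): return (np.hypot(P[...,0]-c[0],P[...,1]-c[1])<r)
c=P[214,347]
for name in("top","side"):
    s=snap(name);P=cloud(s)
    m=near(P,c,.12)&(P[...,2]>.006)&(P[...,2]<.12)
    n,l,st,_=cv2.connectedComponentsWithStats(m.astype(np.uint8))
    k=1+np.argmax(st[1:,4]);m=l==k
    Q=P[m];lo=Q[Q[:,2]<.5]
    r=cv2.minAreaRect(lo[:,:2].astype(np.float32)*1000);print(name,"foot rect mm",r,len(Q))
    a=R.from_euler('z',r[2],degrees=True).as_matrix()
    hi=Q[Q[:,2]>.05];print("hi",hi.mean(0).round(3),len(hi),"zmax",Q[:,2].max())
    # plane fit of tread
    t=Q[(Q[:,2]>.04)&(Q[:,2]<.08)];A=np.c_[t[:,:2],np.ones(len(t))];co,*_=np.linalg.lstsq(A,t[:,2],rcond=None)
    print("slope dir",np.degrees(np.arctan2(co[1],co[0])),"slope",np.hypot(*co[:2]),np.std(A@co-t[:,2]))
# handle: top at .17 & wheel
for name in("top","side"):
    s=snap(name);P=cloud(s);w=P[208,261] if name=="top" else None
    if w is not None: W=w
    m=near(P,W,.12)
    h=m&(P[...,2]>.135)&(P[...,2]<.185);print(name,"handle",h.sum(),P[h].mean(0).round(4),P[h].max(0).round(3),P[h].min(0).round(3))
    rim=m&(P[...,2]>.1)&(P[...,2]<.118);q=P[rim][:,:2].astype(np.float32)*1000
    print("rim circle",cv2.minEnclosingCircle(q),rim.sum())
    f=m&(P[...,2]>.006)&(P[...,2]<.02);print("valve foot",cv2.minAreaRect(P[f][:,:2].astype(np.float32)*1000))
    pp=m&(P[...,2]>.03)&(P[...,2]<.06)&(np.hypot(P[...,0]-W[0],P[...,1]-W[1])>.065);print("pipe",P[pp].mean(0).round(3),pp.sum())
    b=im if name=="top" else s["image"]
crop=snap("top")["image"][120:270,220:500]
cv2.imwrite("pics/c1.png",cv2.resize(crop,None,fx=2.8,fy=2.8,interpolation=cv2.INTER_CUBIC)[...,::-1])
E
```

```text
p1 [ 0.724 -0.246  0.063] dist 0.765
p2 [ 0.512 -0.144  0.054] dist 0.532
p3 [ 0.38  -0.554  0.061] dist 0.672
holder [ 0.537 -0.008  0.024] dist 0.537
tray [0.431 0.001 0.018] dist 0.431
mug [ 0.411 -0.408  0.004] dist 0.58
bottle [0.578 0.378 0.091] dist 0.691
mouse [0.424 0.375 0.038] dist 0.566
box [ 0.717 -0.013  0.034] dist 0.717
top foot rect mm ((511.3243408203125, -142.47592163085938), (98.93276977539062, 176.80868530273438), 70.35105895996094) 1222
hi [ 0.492 -0.136  0.067] 630 zmax 0.08699926368049149
slope dir 158.43099327580964 slope 0.28647930293738616 0.0033761231517497156
side foot rect mm ((506.36724853515625, -140.38497924804688), (92.28096771240234, 166.81600952148438), 70.95008850097656) 1577
hi [ 0.482 -0.13   0.067] 569 zmax 0.08201386202472216
slope dir 162.41426005446687 slope 0.2944189284376765 0.0022276268787853417
top handle 40 [0.5694 0.1721 0.165 ] [0.579 0.181 0.177] [0.56  0.165 0.14 ]
rim circle ((523.5739135742188, 155.83311462402344), 56.38822937011719) 512
valve foot ((526.1099853515625, 139.5894317626953), (222.36044311523438, 233.20729064941406), 65.33171081542969)
pipe [0.609 0.139 0.052] 95
side handle 109 [0.5642 0.1781 0.158 ] [0.575 0.186 0.172] [0.558 0.166 0.136]
rim circle ((521.5626831054688, 157.2810821533203), 56.824256896972656) 956
valve foot ((531.1671142578125, 155.35894775390625), (111.01144409179688, 131.88134765625), 79.77067565917969)
pipe [0.604 0.139 0.044] 31
```

View pics/c1.png

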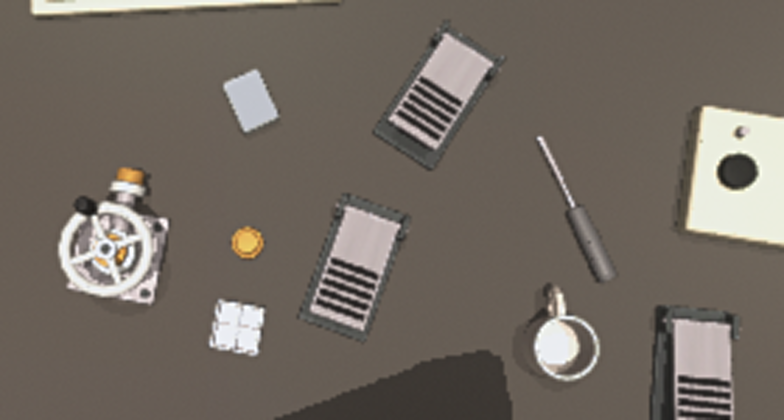

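The near pedal (0.53 m from the base) has its hinge at the far-right end, and its pad is at about (0.471, -0.128). The wheel axis is at about (0.5225, 0.1565), with the handle at about 24° and valve +x at about -10°. So closing it is about 214° clockwise.

```bash
cat >> h.py <<'E'
def shift(targets):
    o=ctrl.get_obs();M=R.from_quat(o["orientation"]).as_matrix()
    print("t",round(float(o["clock"]),2),"tcp",np.round(o["ee_pos"],4),"F",np.round(o["ft_force"],1),"w",round(float(o["grip_width"]),4),"down",M[:,0].round(3))
    return (M.T@(np.atleast_2d(targets)-o["ee_pos"]).T).T.round(4)
E
python3 - <<'E'
from h import *
print(shift([[.471,-.128,.13],[.471,-.128,.09]]))
E
```

```text
t 0.4 tcp [ 0.172  -0.6008  0.2146] F [ 0.2 -0.6 -0.3] w 0.095 down [-0.  0. -1.]
[[ 0.0846 -0.3723 -0.4176]
 [ 0.1246 -0.3723 -0.4176]]
```

```bash
python3 -m jog '[[0,-0.037,-0.042,0,0,0,0],[0,-0.074,-0.084,0,0,0,0],[0,-0.112,-0.125,0,0,0,0],[0,-0.149,-0.167,0,0,0,0],[0,-0.186,-0.209,0,0,0,0],[0,-0.223,-0.25,0,0,0,0],[0.02,-0.26,-0.292,0,0,0,0],[0.04,-0.298,-0.334,0,0,0,0],[0.06,-0.335,-0.376,0,0,0,0],[0.085,-0.372,-0.418,0,0,0,0]]' 20
python3 - <<'E'
from h import *
print(ctrl.get_obs()["joint_pos"].round(2) if hasattr(ctrl.get_obs()["joint_pos"],'round') else ctrl.get_obs()["joint_pos"])
print(shift([[.471,-.128,.085],[.471,-.128,.07],[.467,-.126,.038]]))
s=snap("side");save(s,"s1.png")
c=s["image"][120:300,240:440];cv2.imwrite("pics/s1c.png",cv2.resize(c,None,fx=3,fy=3)[...,::-1])
E
```

```text
clock: 1.65
ee_pos: [0.4727, -0.1266, 0.1294]
orientation: [0.701, 0.098, -0.7, 0.098]
ft_force: [1.6, -0.9, 0.6]
grip_width: 0.0022
[-0.4   0.42  1.98  0.    0.74  0.9 ]
t 1.65 tcp [ 0.4727 -0.1266  0.1294] F [ 1.6 -0.9  0.6] w 0.0022 down [ 0.001 -0.001 -1.   ]
[[ 0.0444  0.0008  0.002 ]
 [ 0.0594  0.0008  0.002 ]
 [ 0.0914 -0.0023  0.0054]]
```

View pics/s1c.png

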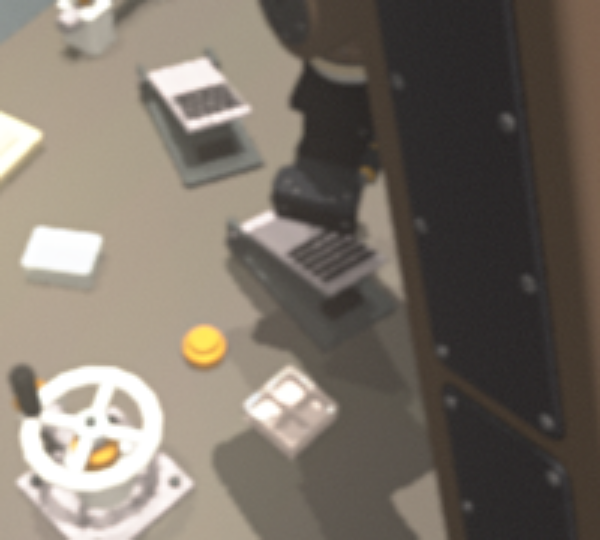

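The gripper's dark body shows just above the pedal at crop (315,195), and the striped pad is at about (335,255). I'll check the TCP projection while I go down.

```bash
python3 -m jog '[[0.02,0,0.002,0,0,0,0],[0.04,0,0.002,0,0,0,0],[0.05,0,0.002,0,0,0,0],[0.056,0,0.002,0,0,0,0]]'
python3 - <<'E'
from h import *
print(shift([[.467,-.126,.038]]))
s=snap("side");o=ctrl.get_obs();print(proj(s,[o["ee_pos"],[.471,-.128,.07],np.array(o["ee_pos"])+[0,0,.078]]))
P=cloud(s);print(P[205,352].round(3),P[203,345].round(3))
c=s["image"][120:300,240:440];cv2.imwrite("pics/s2c.png",cv2.resize(c,None,fx=3,fy=3)[...,::-1])
E
```

```text
clock: 2.2
ee_pos: [0.4717, -0.1226, 0.0705]
orientation: [-0.7, -0.1, 0.701, -0.098]
ft_force: [-1.2, 0.3, 3.5]
grip_width: 0.0007
t 2.2 tcp [ 0.4717 -0.1226  0.0705] F [-1.2  0.3  3.5] w 0.0007 down [-0.002  0.002 -1.   ]
[[0.0325 0.002  0.0054]]
[[350.63985422 206.75644866]
 [351.85676277 205.68481502]
 [352.01138934 188.4342479 ]]
[ 0.424 -0.045  0.191] [ 0.442 -0.043  0.188]
```

View pics/s2c.png

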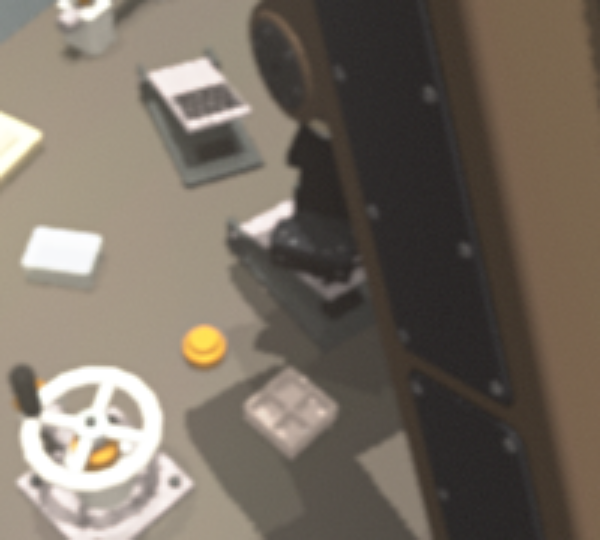

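Contact at z = 0.0705 with 3.5 N. The gripper is over the pad, so I'll press.

```bash
python3 -m jog '[[0.008,0.002,0.002,0,0,0,0],[0.016,0.002,0.003,0,0,0,0],[0.024,0.002,0.004,0,0,0,0],[0.029,0.002,0.005,0,0,0,0],[0.032,0.002,0.005,0,0,0,0],[0.033,0.002,0.005,0,0,0,0]]'
```

```text
clock: 3.0
ee_pos: [0.4677, -0.1259, 0.038]
orientation: [-0.7, -0.099, 0.7, -0.098]
ft_force: [-2.6, 6.4, 31.5]
grip_width: 0.0004
```

```bash
python3 -m jog '[[0.0004,0,0,0,0,0,0],[0.0004,0,0,0,0,0,0],[0.0004,0,0,0,0,0,0],[0.0004,0,0,0,0,0,0]]'; python3 -m jog '[[0.0003,0,0,0,0,0,0],[0.0003,0,0,0,0,0,0],[0.0003,0,0,0,0,0,0],[0.0003,0,0,0,0,0,0]]'
```

```text
clock: 3.5
ee_pos: [0.4677, -0.1259, 0.0382]
orientation: [0.7, 0.099, -0.7, 0.098]
ft_force: [-2.6, 4.3, 15.7]
grip_width: 0.0005
clock: 4.0
ee_pos: [0.4676, -0.1259, 0.0382]
orientation: [0.701, 0.099, -0.7, 0.098]
ft_force: [-0.9, 2.8, 11.6]
grip_width: 0.0003
```

The tread held within 0.2 mm of the stop for about 1.1 s. Now I'll let it up.

```bash
python3 -m jog '[[-0.01,0,0,0,0,0,0],[-0.02,0,0,0,0,0,0],[-0.03,0,0,0,0,0,0],[-0.06,0,0,0,0,0,0.02],[-0.10,0,0,0,0,0,0.05],[-0.14,0,0,0,0,0,0.06],[-0.17,0,0,0,0,0,0.06]]'
python3 - <<'E'
from h import *
s=snap("top");P=cloud(s)
# handle: dark pixels near z .17 ; axis from hub/rim
m=(np.hypot(P[...,0]-.5225,P[...,1]-.1565)<.09)
t=m&(P[...,2]>.160)&(P[...,2]<.18);v,u=np.nonzero(t);print("top px",u.mean(),v.mean(),len(u),ray(s,u.mean(),v.mean(),.17).round(4))
for n in("top","side"):
    s=snap(n);P=cloud(s)
    t=m if n=="top" else (np.hypot(P[...,0]-.5225,P[...,1]-.1565)<.09)
    g=s["image"].max(-1);d=t&(P[...,2]>.125)&(g<90);d2=t&(P[...,2]>.163)
    print(n,d.sum(),P[d].mean(0).round(4),"tops",d2.sum(),P[d2].mean(0).round(4))
    rim=t&(abs(P[...,2]-.111)<.006)&(g>120);q=P[rim][:,:2]
    # algebraic circle of outer edge via fitEllipse of hull
    h=cv2.convexHull((q*1000).astype(np.float32));print(cv2.fitEllipse(h))
# pedal state now
s=snap("top");P=cloud(s);print("pedal z",P[214,347])
save(s,"t3.png")
print(shift([[.565,.176,.215],[.565,.176,.128]]))
E
```

```text
clock: 4.88
ee_pos: [0.4668, -0.126, 0.2096]
orientation: [0.7, 0.099, -0.7, 0.098]
ft_force: [-0.0, 0.1, -0.3]
grip_width: 0.0347
top px 249.36666666666667 192.63333333333333 30 [0.5703 0.1732 0.17  ]
top 43 [0.5696 0.1715 0.1611] tops 33 [0.5499 0.1358 0.3737]
((523.71875, 155.55726623535156), (110.40168762207031, 111.35346221923828), 57.861568450927734)
side 2 [0.5607 0.1814 0.1269] tops 51 [0.5662 0.1769 0.1683]
((520.6068115234375, 157.62469482421875), (111.13250732421875, 112.52607727050781), 166.64942932128906)
pedal z [ 0.48654862 -0.12140354  0.524645  ]
t 5.08 tcp [ 0.4669 -0.126   0.2079] F [-0.1 -0.3 -0.1] w 0.0512 down [ 0.     0.001 -1.   ]
[[-0.0066 -0.2631 -0.1778]
 [ 0.0804 -0.263  -0.1777]]
```

```bash
python3 -m jog '[[0,-0.044,-0.03,0,0,0,0.07],[0,-0.088,-0.06,0,0,0,0.07],[0,-0.132,-0.09,0,0,0,0.07],[0,-0.176,-0.12,0,0,0,0.07],[0,-0.22,-0.15,0,0,0,0.07],[0,-0.25,-0.172,0,0,0,0.07],[0,-0.2615,-0.18,0,0,0,0.07],[0,-0.2615,-0.18,0,0,0,0.07]]'
python3 - <<'E'
from h import *
print(shift([[.568,.175,.128]]))
s=snap("side");c=s["image"][120:330,180:420];cv2.imwrite("pics/s4c.png",cv2.resize(c,None,fx=2.5,fy=2.5)[...,::-1])
E
```

```text
clock: 6.08
ee_pos: [0.567, 0.1751, 0.2071]
orientation: [-0.699, -0.099, 0.701, -0.099]
ft_force: [-0.6, -0.3, 0.6]
grip_width: 0.0704
t 6.08 tcp [0.567  0.1751 0.2071] F [-0.6 -0.3  0.6] w 0.0704 down [-0.002  0.001 -1.   ]
[[ 0.0791  0.0004 -0.0011]]
```

View pics/s4c.png

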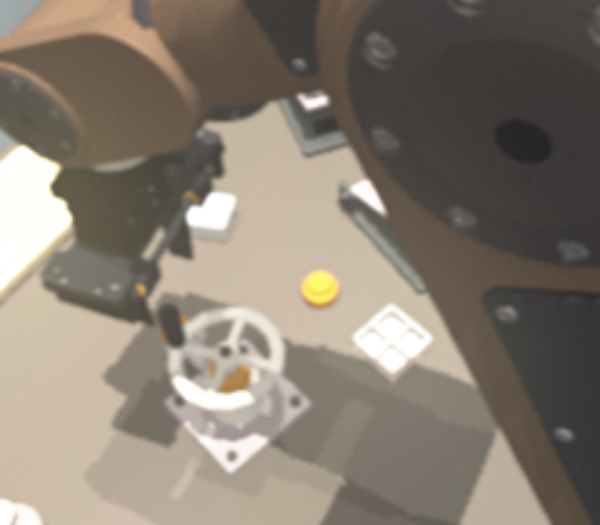

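The open gripper is above the handle, which stands at crop (172,325). Next I'll descend and close.

```bash
python3 -m jog '[[0.015,0,-0.001,0,0,0,0.07],[0.03,0,-0.001,0,0,0,0.07],[0.045,0,-0.001,0,0,0,0.07],[0.06,0,-0.001,0,0,0,0.07],[0.072,0,-0.001,0,0,0,0.07],[0.079,0,-0.001,0,0,0,0.07],[0.079,0,-0.001,0,0,0,0.07]]'; python3 -m jog '[[0,0,0,0,0,0,0.04],[0,0,0,0,0,0,0.02],[0,0,0,0,0,0,0.01],[0,0,0,0,0,0,0.01],[0,0,0,0,0,0,0.01],[0,0,0,0,0,0,0.01]]' 25
```

```text
clock: 7.0
ee_pos: [0.5677, 0.1747, 0.1281]
orientation: [-0.699, -0.099, 0.701, -0.098]
ft_force: [0.5, -0.2, -1.0]
grip_width: 0.0704
clock: 7.75
ee_pos: [0.5678, 0.1748, 0.1281]
orientation: [-0.699, -0.099, 0.701, -0.098]
ft_force: [0.3, 0.1, -0.1]
grip_width: 0.0191
```

The gripper holds the handle at a width of 19.1 mm. I'll start with a short clockwise arc to see the forces.

```bash
cat > arc.py <<'E'
import sys
from h import *
# arc.py cx cy step_deg n : tool-axis shifts (x,y,z mm->m) along a circle from the present pose
cx,cy,st,n=map(float,sys.argv[1:5])
o=ctrl.get_obs();p=np.array(o["ee_pos"]);r=p[:2]-[cx,cy];a=np.arctan2(r[1],r[0]);rr=np.hypot(*r)
F=np.array(o["ft_force"]);er=r/rr
print("ang",np.degrees(a).round(1),"rad",rr.round(4),"Frad",(F[:2]@er).round(1),"Ftan",(F[:2]@[-er[1],er[0]]).round(1))
rad=float(sys.argv[5]) if len(sys.argv)>5 else rr
z=float(sys.argv[6]) if len(sys.argv)>6 else .128
T=[[cx+rad*np.cos(a+np.radians(st*k)),cy+rad*np.sin(a+np.radians(st*k)),z] for k in range(1,int(n)+1)]
print(json.dumps(np.round(shift(T),4).tolist()))
E
python3 arc.py .522 .1565 -6 5 .0497
```

```text
ang 21.8 rad 0.0493 Frad 0.4 Ftan -0.0
t 7.75 tcp [0.5678 0.1748 0.1281] F [ 0.3  0.1 -0.1] w 0.0191 down [-0.002  0.001 -1.   ]
[[0.0001, 0.0052, -0.0007], [0.0001, 0.0103, -0.0004], [0.0001, 0.0155, 0.0005], [0.0001, 0.0205, 0.0018], [0.0001, 0.0254, 0.0037]]
```

```bash
python3 -m jog '[[0,0.005,-0.0005,0,0,0,0.01],[0,0.0103,-0.0004,0,0,0,0.01],[0,0.0155,0.0005,0,0,0,0.01],[0,0.0205,0.0018,0,0,0,0.01],[0,0.0254,0.0037,0,0,0,0.01]]' 18; python3 arc.py .522 .1565 -9 10 .0497
```

```text
clock: 8.38
ee_pos: [0.5706, 0.1493, 0.128]
orientation: [-0.699, -0.099, 0.701, -0.098]
ft_force: [-3.5, 5.3, 2.8]
grip_width: 0.0197
ang -8.4 rad 0.0491 Frad -4.3 Ftan 4.7
t 8.38 tcp [0.5706 0.1493 0.128 ] F [-3.5  5.3  2.8] w 0.0197 down [-0.004  0.001 -1.   ]
[[0.0, 0.0071, 0.0033], [0.0, 0.0132, 0.0081], [0.0, 0.0185, 0.0138], [0.0001, 0.0229, 0.0202], [0.0001, 0.0262, 0.0273], [0.0001, 0.0283, 0.0348], [0.0001, 0.0293, 0.0425], [0.0001, 0.029, 0.0503], [0.0002, 0.0275, 0.058], [0.0002, 0.0249, 0.0653]]
```

Tangential force is 4.7 N as expected and radial force is small. I'll carry on clockwise, with about 178° to go to the stop.

```bash
python3 -m jog '[[0,0.0069,0.0034,0,0,0,0.01],[0,0.013,0.0081,0,0,0,0.01],[0,0.0183,0.0138,0,0,0,0.01],[0,0.0227,0.0202,0,0,0,0.01],[0,0.026,0.0273,0,0,0,0.01],[0,0.0281,0.0348,0,0,0,0.01],[0,0.0291,0.0425,0,0,0,0.01],[0,0.0288,0.0503,0,0,0,0.01],[0,0.0273,0.058,0,0,0,0.01],[0,0.0247,0.0653,0,0,0,0.01]]' ; python3 arc.py .522 .1565 -7 10 .0495
```

```text
clock: 9.62
ee_pos: [0.5154, 0.1071, 0.1281]
orientation: [-0.7, -0.099, 0.701, -0.098]
ft_force: [4.8, 3.2, -6.3]
grip_width: 0.0196
ang -97.6 rad 0.0498 Frad -3.8 Ftan 4.3
t 9.62 tcp [0.5154 0.1071 0.1281] F [ 4.8  3.2 -6.3] w 0.0196 down [-0.002  0.001 -1.   ]
[[0.0001, -0.003, 0.0053], [0.0002, -0.0064, 0.0103], [0.0002, -0.0104, 0.0148], [0.0002, -0.0149, 0.0188], [0.0002, -0.0199, 0.0223], [0.0002, -0.0252, 0.0251], [0.0002, -0.0308, 0.0273], [0.0002, -0.0367, 0.0287], [0.0002, -0.0427, 0.0294], [0.0003, -0.0488, 0.0294]]
```

```bash
python3 -m jog '[[0,-0.003,0.0053,0,0,0,0.01],[0,-0.0064,0.0103,0,0,0,0.01],[0,-0.0104,0.0148,0,0,0,0.01],[0,-0.0149,0.0188,0,0,0,0.01],[0,-0.0199,0.0223,0,0,0,0.01],[0,-0.0252,0.0251,0,0,0,0.01],[0,-0.0308,0.0273,0,0,0,0.01],[0,-0.0367,0.0287,0,0,0,0.01],[0,-0.0427,0.0294,0,0,0,0.01],[0,-0.0488,0.0294,0,0,0,0.01]]' ; python3 arc.py .522 .1565 -2.5 10 .0495
```

```text
clock: 10.88
ee_pos: [0.4724, 0.1456, 0.1281]
orientation: [-0.699, -0.099, 0.702, -0.098]
ft_force: [-0.7, -5.3, -1.6]
grip_width: 0.0195
ang -167.6 rad 0.0508 Frad 1.9 Ftan 5.0
t 10.88 tcp [0.4724 0.1456 0.1281] F [-0.7 -5.3 -1.6] w 0.0195 down [-0.004  0.    -1.   ]
[[0.0001, -0.0021, -0.0015], [0.0001, -0.0042, -0.0018], [0.0001, -0.0063, -0.0021], [0.0001, -0.0084, -0.0026], [0.0001, -0.0105, -0.0032], [0.0001, -0.0126, -0.0038], [0.0001, -0.0146, -0.0045], [0.0001, -0.0166, -0.0054], [0.0001, -0.0186, -0.0063], [0.0001, -0.0205, -0.0073]]
```

```bash
python3 -m jog '[[0,-0.0021,-0.0004,0,0,0,0.01],[0,-0.0042,-0.0007,0,0,0,0.01],[0,-0.0063,-0.001,0,0,0,0.01],[0,-0.0084,-0.0015,0,0,0,0.01],[0,-0.0105,-0.0021,0,0,0,0.01],[0,-0.0126,-0.0027,0,0,0,0.01],[0,-0.0146,-0.0034,0,0,0,0.01]]' ; python3 arc.py .5214 .1565 -1 10
```

```text
clock: 11.75
ee_pos: [0.4713, 0.1607, 0.1281]
orientation: [-0.698, -0.099, 0.702, -0.098]
ft_force: [-3.2, -4.7, 1.7]
grip_width: 0.0198
ang 175.2 rad 0.0503 Frad 2.8 Ftan 4.9
t 11.75 tcp [0.4713 0.1607 0.1281] F [-3.2 -4.7  1.7] w 0.0198 down [-0.005  0.    -1.   ]
[[0.0001, -0.0008, -0.0003], [0.0001, -0.0016, -0.0007], [0.0001, -0.0024, -0.001], [0.0001, -0.0032, -0.0014], [0.0001, -0.004, -0.0017], [0.0001, -0.0048, -0.0021], [0.0001, -0.0056, -0.0025], [0.0001, -0.0064, -0.0029], [0.0001, -0.0071, -0.0034], [0.0001, -0.0079, -0.0038]]
```

```bash
python3 -m jog '[[0,-0.0008,-0.0003,0,0,0,0.01],[0,-0.0016,-0.0006,0,0,0,0.01],[0,-0.0024,-0.0009,0,0,0,0.01],[0,-0.0032,-0.0013,0,0,0,0.01]]' ; python3 arc.py .5214 .1565 -1 4
```

```text
clock: 12.25
ee_pos: [0.4716, 0.1642, 0.1281]
orientation: [-0.698, -0.099, 0.702, -0.098]
ft_force: [-1.1, -3.9, 0.5]
grip_width: 0.0194
ang 171.2 rad 0.0504 Frad 0.5 Ftan 4.0
t 12.25 tcp [0.4716 0.1642 0.1281] F [-1.1 -3.9  0.5] w 0.0194 down [-0.005  0.    -1.   ]
[[0.0001, -0.0008, -0.0004], [0.0001, -0.0016, -0.0008], [0.0001, -0.0024, -0.0012], [0.0001, -0.0031, -0.0016]]
```

```bash
python3 -m jog '[[0,-0.0008,-0.0004,0,0,0,0.01],[0,-0.0016,-0.0007,0,0,0,0.01],[0,-0.0024,-0.0011,0,0,0,0.01]]' ; python3 arc.py .5214 .1565 -1 4
```

```text
clock: 12.62
ee_pos: [0.4719, 0.166, 0.128]
orientation: [-0.698, -0.099, 0.702, -0.099]
ft_force: [-1.9, -16.2, 2.1]
grip_width: 0.0197
ang 169.2 rad 0.0504 Frad -1.2 Ftan 16.3
t 12.62 tcp [0.4719 0.166  0.128 ] F [ -1.9 -16.2   2.1] w 0.0197 down [-0.006 -0.002 -1.   ]
[[0.0, -0.0008, -0.0004], [0.0, -0.0016, -0.0008], [0.0, -0.0023, -0.0013], [0.0, -0.0031, -0.0017]]
```

```bash
python3 -m jog '[[0,-0.0006,-0.0002,0,0,0,0.01],[0,-0.0008,-0.0003,0,0,0,0.01],[0,-0.0008,-0.0003,0,0,0,0.01]]' ; python3 arc.py .5214 .1565 9 10 .0503
```

```text
clock: 13.0
ee_pos: [0.4718, 0.1659, 0.1281]
orientation: [-0.698, -0.098, 0.702, -0.1]
ft_force: [-1.9, -13.1, 1.6]
grip_width: 0.0196
ang 169.3 rad 0.0504 Frad -0.5 Ftan 13.2
t 13.0 tcp [0.4718 0.1659 0.1281] F [ -1.9 -13.1   1.6] w 0.0196 down [-0.006 -0.003 -1.   ]
[[0.0001, 0.0074, 0.0029], [0.0001, 0.015, 0.0047], [0.0001, 0.0229, 0.0053], [0.0001, 0.0308, 0.0046], [0.0001, 0.0385, 0.0028], [0.0001, 0.0457, -0.0003], [0.0001, 0.0525, -0.0044], [0.0001, 0.0584, -0.0096], [0.0001, 0.0635, -0.0156], [0.0, 0.0676, -0.0223]]
```

It's closed: the handle stopped dead at 169.3° (169.8° expected) with the tangential force up to 13–16 N. Closed TCP reference is (0.4718, 0.1659). Now I'll back off counter-clockwise, 90° per call.

```bash
python3 -m jog '[[0,0.0072,0.0027,0,0,0,0.01],[0,0.015,0.0045,0,0,0,0.01],[0,0.0229,0.0051,0,0,0,0.01],[0,0.0308,0.0044,0,0,0,0.01],[0,0.0385,0.0026,0,0,0,0.01],[0,0.0457,-0.0004,0,0,0,0.01],[0,0.0525,-0.0045,0,0,0,0.01],[0,0.0584,-0.0096,0,0,0,0.01],[0,0.0635,-0.0156,0,0,0,0.01],[0,0.0676,-0.0223,0,0,0,0.01]]' ; python3 arc.py .5212 .1566 9 10 .05
```

```text
clock: 14.25
ee_pos: [0.5126, 0.1074, 0.1281]
orientation: [-0.698, -0.098, 0.702, -0.099]
ft_force: [-2.7, 10.4, 0.9]
grip_width: 0.0196
ang -99.9 rad 0.05 Frad -9.8 Ftan -4.5
t 14.25 tcp [0.5126 0.1074 0.1281] F [-2.7 10.4  0.9] w 0.0196 down [-0.006 -0.002 -1.   ]
[[0.0, 0.0029, -0.0073], [-0.0, 0.0046, -0.015], [-0.0001, 0.005, -0.0228], [-0.0001, 0.0043, -0.0306], [-0.0002, 0.0023, -0.0382], [-0.0002, -0.0008, -0.0454], [-0.0003, -0.005, -0.052], [-0.0003, -0.0102, -0.0579], [-0.0003, -0.0163, -0.0629], [-0.0004, -0.023, -0.0668]]
```

```bash
python3 -m jog '[[0,0.0025,-0.0073,0,0,0,0.01],[0,0.0041,-0.015,0,0,0,0.01],[0,0.0045,-0.0228,0,0,0,0.01],[0,0.0038,-0.0306,0,0,0,0.01],[0,0.0019,-0.0382,0,0,0,0.01],[0,-0.0012,-0.0454,0,0,0,0.01],[0,-0.0054,-0.052,0,0,0,0.01],[0,-0.0106,-0.0579,0,0,0,0.01],[0,-0.0167,-0.0629,0,0,0,0.01],[0,-0.0234,-0.0668,0,0,0,0.01]]' ; python3 arc.py .5212 .157 9 10 .05
```

```text
clock: 15.5
ee_pos: [0.5705, 0.1482, 0.128]
orientation: [-0.698, -0.098, 0.702, -0.1]
ft_force: [-8.3, -3.0, 7.9]
grip_width: 0.0194
ang -10.1 rad 0.05 Frad -7.6 Ftan -4.4
t 15.5 tcp [0.5705 0.1482 0.128 ] F [-8.3 -3.   7.9] w 0.0194 down [-0.006 -0.003 -1.   ]
[[-0.0, -0.0073, -0.0029], [-0.0001, -0.015, -0.0046], [-0.0001, -0.0228, -0.0051], [-0.0001, -0.0306, -0.0044], [-0.0001, -0.0382, -0.0024], [-0.0001, -0.0454, 0.0007], [-0.0, -0.052, 0.0049], [-0.0, -0.0579, 0.01], [0.0, -0.0629, 0.0161], [0.0001, -0.0669, 0.0228]]
```

```bash
python3 -m jog '[[0,-0.0073,-0.0026,0,0,0,0.01],[0,-0.015,-0.0042,0,0,0,0.01],[0,-0.0228,-0.0047,0,0,0,0.01],[0,-0.0306,-0.004,0,0,0,0.01],[0,-0.0382,-0.002,0,0,0,0.01],[0,-0.0454,0.001,0,0,0,0.01],[0,-0.052,0.0051,0,0,0,0.01],[0,-0.0579,0.0102,0,0,0,0.01],[0,-0.0629,0.0163,0,0,0,0.01],[0,-0.0669,0.023,0,0,0,0.01]]' ; python3 arc.py .5212 .1568 9 10 .05
```

```text
clock: 16.75
ee_pos: [0.5313, 0.2059, 0.1281]
orientation: [-0.699, -0.098, 0.701, -0.1]
ft_force: [5.0, -4.2, -2.4]
grip_width: 0.0195
ang 78.4 rad 0.0501 Frad -3.1 Ftan -5.7
t 16.75 tcp [0.5313 0.2059 0.1281] F [ 5.  -4.2 -2.4] w 0.0195 down [-0.003 -0.003 -1.   ]
[[0.0001, -0.003, 0.0073], [0.0002, -0.0049, 0.0149], [0.0002, -0.0056, 0.0227], [0.0002, -0.0051, 0.0305], [0.0002, -0.0034, 0.0382], [0.0003, -0.0005, 0.0454], [0.0003, 0.0035, 0.0522], [0.0003, 0.0085, 0.0582], [0.0004, 0.0144, 0.0634], [0.0004, 0.0211, 0.0676]]
```

```bash
python3 -m jog '[[0,-0.003,0.0073,0,0,0,0.01],[0,-0.0049,0.0149,0,0,0,0.01],[0,-0.0056,0.0227,0,0,0,0.01],[0,-0.0051,0.0305,0,0,0,0.01],[0,-0.0034,0.0382,0,0,0,0.01],[0,-0.0005,0.0454,0,0,0,0.01],[0,0.0035,0.0522,0,0,0,0.01],[0,0.0085,0.0582,0,0,0,0.01],[0,0.0144,0.0634,0,0,0,0.01],[0,0.0211,0.0676,0,0,0,0.01]]' ; python3 arc.py .5212 .1568 9 10 .05
```

```text
clock: 18.0
ee_pos: [0.4718, 0.1664, 0.1282]
orientation: [-0.699, -0.098, 0.701, -0.1]
ft_force: [4.9, 3.3, -10.3]
grip_width: 0.0194
ang 168.9 rad 0.0503 Frad -4.1 Ftan -4.2
t 18.0 tcp [0.4718 0.1664 0.1282] F [  4.9   3.3 -10.3] w 0.0194 down [-0.003 -0.003 -1.   ]
[[0.0002, 0.0074, 0.0028], [0.0003, 0.015, 0.0046], [0.0003, 0.0228, 0.0052], [0.0003, 0.0306, 0.0046], [0.0003, 0.0383, 0.0028], [0.0003, 0.0455, -0.0001], [0.0003, 0.0522, -0.0042], [0.0003, 0.0582, -0.0093], [0.0003, 0.0633, -0.0153], [0.0003, 0.0674, -0.0219]]
```

One turn done. Starting the second.

```bash
python3 -m jog '[[0,0.0074,0.0028,0,0,0,0.01],[0,0.015,0.0046,0,0,0,0.01],[0,0.0228,0.0052,0,0,0,0.01],[0,0.0306,0.0046,0,0,0,0.01],[0,0.0383,0.0028,0,0,0,0.01],[0,0.0455,-0.0001,0,0,0,0.01],[0,0.0522,-0.0042,0,0,0,0.01],[0,0.0582,-0.0093,0,0,0,0.01],[0,0.0633,-0.0153,0,0,0,0.01],[0,0.0674,-0.0219,0,0,0,0.01]]' ; python3 arc.py .5212 .157 9 10 .0498
```

```text
clock: 19.25
ee_pos: [0.5103, 0.1079, 0.1281]
orientation: [-0.698, -0.098, 0.703, -0.099]
ft_force: [-3.0, 8.7, -3.7]
grip_width: 0.0192
ang -102.5 rad 0.0503 Frad -7.8 Ftan -4.8
t 19.25 tcp [0.5103 0.1079 0.1281] F [-3.   8.7 -3.7] w 0.0192 down [-0.006 -0.002 -1.   ]
[[0.0001, 0.0028, -0.0074], [0.0, 0.0048, -0.0149], [-0.0, 0.0056, -0.0227], [-0.0001, 0.0052, -0.0305], [-0.0001, 0.0036, -0.0381], [-0.0002, 0.0008, -0.0454], [-0.0002, -0.0031, -0.0522], [-0.0003, -0.008, -0.0583], [-0.0003, -0.0138, -0.0635], [-0.0003, -0.0203, -0.0678]]
```

```bash
python3 -m jog '[[0,0.0027,-0.0074,0,0,0,0.01],[0,0.0046,-0.0149,0,0,0,0.01],[0,0.0054,-0.0227,0,0,0,0.01],[0,0.005,-0.0305,0,0,0,0.01],[0,0.0035,-0.038,0,0,0,0.01],[0,0.0007,-0.0452,0,0,0,0.01],[0,-0.0032,-0.052,0,0,0,0.01],[0,-0.0081,-0.058,0,0,0,0.01],[0,-0.0138,-0.0632,0,0,0,0.01],[0,-0.0203,-0.0675,0,0,0,0.01]]' ; python3 arc.py .5212 .157 9 10 .0498
```

```text
clock: 20.5
ee_pos: [0.57, 0.1466, 0.128]
orientation: [-0.698, -0.098, 0.702, -0.099]
ft_force: [-3.2, -4.8, 7.4]
grip_width: 0.0196
ang -12.0 rad 0.0499 Frad -2.2 Ftan -5.4
t 20.5 tcp [0.57   0.1466 0.128 ] F [-3.2 -4.8  7.4] w 0.0196 down [-0.006 -0.002 -1.   ]
[[-0.0, -0.0072, -0.003], [-0.0001, -0.0148, -0.005], [-0.0001, -0.0225, -0.0058], [-0.0001, -0.0303, -0.0053], [-0.0001, -0.038, -0.0036], [-0.0001, -0.0453, -0.0008], [-0.0, -0.052, 0.0032], [-0.0, -0.058, 0.0081], [0.0, -0.0632, 0.014], [0.0001, -0.0674, 0.0205]]
```

```bash
python3 -m jog '[[0,-0.0072,-0.003,0,0,0,0.01],[0,-0.0148,-0.005,0,0,0,0.01],[0,-0.0225,-0.0058,0,0,0,0.01],[0,-0.0303,-0.0053,0,0,0,0.01],[0,-0.038,-0.0036,0,0,0,0.01],[0,-0.0453,-0.0008,0,0,0,0.01],[0,-0.052,0.0032,0,0,0,0.01],[0,-0.058,0.0081,0,0,0,0.01],[0,-0.0632,0.014,0,0,0,0.01],[0,-0.0674,0.0205,0,0,0,0.01]]' ; python3 arc.py .5212 .157 8.5 10 .05
```

```text
clock: 21.75
ee_pos: [0.5322, 0.2058, 0.1281]
orientation: [-0.699, -0.098, 0.702, -0.1]
ft_force: [2.4, -8.9, 0.3]
grip_width: 0.0196
ang 77.3 rad 0.0501 Frad -8.2 Ftan -4.3
t 21.75 tcp [0.5322 0.2058 0.1281] F [ 2.4 -8.9  0.3] w 0.0196 down [-0.004 -0.003 -1.   ]
[[0.0001, -0.003, 0.0068], [0.0001, -0.0051, 0.0139], [0.0002, -0.0061, 0.0212], [0.0002, -0.0059, 0.0286], [0.0002, -0.0047, 0.036], [0.0003, -0.0025, 0.043], [0.0003, 0.0008, 0.0496], [0.0003, 0.0051, 0.0557], [0.0004, 0.0102, 0.0611], [0.0004, 0.016, 0.0657]]
```

```bash
python3 -m jog '[[0,-0.0028,0.0068,0,0,0,0.01],[0,-0.0049,0.0139,0,0,0,0.01],[0,-0.0059,0.0212,0,0,0,0.01],[0,-0.0057,0.0286,0,0,0,0.01],[0,-0.0045,0.036,0,0,0,0.01],[0,-0.0023,0.043,0,0,0,0.01],[0,0.0009,0.0496,0,0,0,0.01],[0,0.0052,0.0556,0,0,0,0.01],[0,0.0102,0.061,0,0,0,0.01],[0,0.016,0.0656,0,0,0,0.01]]' ; python3 arc.py .5212 .1568 2 4 .05
python3 -c "
from h import *
print(shift([[.4718,.1659,.128]]))"
```

```text
clock: 23.0
ee_pos: [0.4732, 0.1719, 0.1282]
orientation: [-0.698, -0.098, 0.702, -0.1]
ft_force: [5.9, 3.2, -8.3]
grip_width: 0.0194
ang 162.6 rad 0.0503 Frad -4.7 Ftan -4.8
t 23.0 tcp [0.4732 0.1719 0.1282] F [ 5.9  3.2 -8.3] w 0.0194 down [-0.004 -0.003 -1.   ]
[[0.0002, 0.0016, 0.0007], [0.0002, 0.0031, 0.0016], [0.0002, 0.0047, 0.0024], [0.0002, 0.0062, 0.0032]]
t 23.0 tcp [0.4732 0.1719 0.1282] F [ 5.9  3.2 -8.3] w 0.0194 down [-0.004 -0.003 -1.   ]
[[0.0002 0.0053 0.003 ]]
```

```bash
python3 -m jog '[[0,0.0014,0.001,0,0,0,0.01],[0,0.0028,0.0018,0,0,0,0.01],[0,0.0042,0.0025,0,0,0,0.01],[0,0.0054,0.003,0,0,0,0.01],[0,0.0056,0.003,0,0,0,0.01],[0,0.0056,0.003,0,0,0,0.01],[0,0.0056,0.003,0,0,0,0.01]]' 
python3 - <<'E'
from h import *
print(shift([[.4718,.1659,.128]]))
for n in("top","side"):
    s=snap(n);P=cloud(s);g=s["image"].max(-1)
    save(s,n+"9.png")
    if n=="side": c=s["image"][60:340,150:450];cv2.imwrite("pics/s9c.png",cv2.resize(c,None,fx=2,fy=2)[...,::-1])
E
```

```text
clock: 23.88
ee_pos: [0.4718, 0.1656, 0.1282]
orientation: [-0.698, -0.098, 0.702, -0.1]
ft_force: [1.4, 3.3, -6.5]
grip_width: 0.0199
t 23.88 tcp [0.4718 0.1656 0.1282] F [ 1.4  3.3 -6.5] w 0.0199 down [-0.005 -0.003 -1.   ]
[[ 0.0002 -0.0003 -0.0001]]
```

View pics/s9c.png

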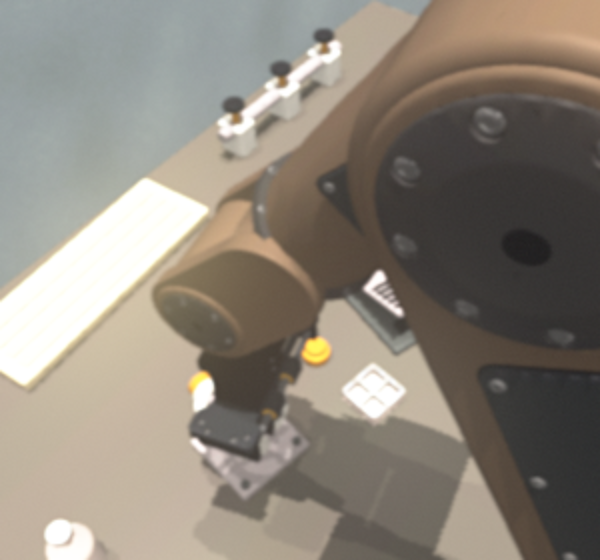

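View pics/top9.png

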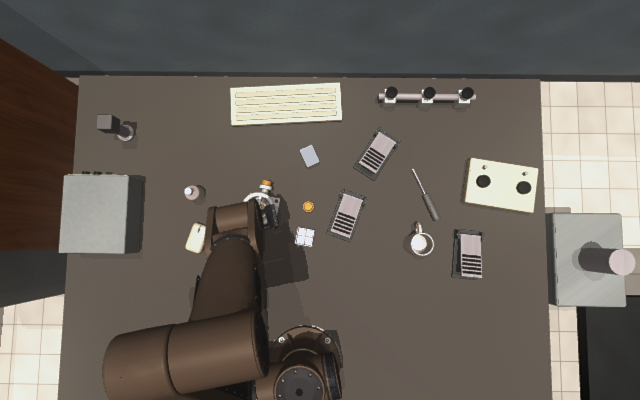

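The side view shows the gripper at the wheel's near side. The top view shows all bystanders where they were: mouse (197,238), tray (305,237), holder (308,207), bottle (193,192), mug (421,244). I'll check the pedal's height and hand in.

```bash
python3 - <<'E'
from h import *
s=snap("top");P=cloud(s);u,v=proj(s,[.471,-.128,.07])[0].round().astype(int);print("pad",P[v,u].round(3))
shift([0,0,0]);print(ctrl.job_done())
E
```

```text
pad [ 0.47  -0.126  0.083]
t 24.02 tcp [0.4718 0.1656 0.1282] F [ 2.2  2.5 -6.3] w 0.0195 down [-0.005 -0.003 -1.   ]
the job is handed in; nothing more can be done
None
```

I pressed the purge pedal, closed the valve against its stop, and backed it off two full turns. I handed the job in at 24 s with the gripper still holding the handle.

- **Pedal:** I pressed the pedal nearest the base down to its stop at about 38 mm. The force peaked at 31 N and I held it for about 1.1 s. Near the end of the hold the force eased to 11.6 N, just above the 10 N spring, with the measured height 0.2 mm above its lowest. After release a single depth reading at the pad gave 83 mm, which means it is up, although that is higher than the nominal 70 mm. I put the gap down to depth error.
- **Closing the valve:** I turned the handle about 212° clockwise. It stopped at 169.3° (169.8° expected), and the force on the handle rose from 4–5 N to 13–16 N.
- **Backing off:** I turned it two full turns counter-clockwise. The tool came back to within 0.3 mm (about 0.3°) of where it stood at the stop. This angle comes from the arm's own readings, because the gripper hides the handle from the cameras. Give in the fingers could add up to about 1°.
- **Final state:** The grip width is 19.5 mm on the 20 mm handle, and the wrist force is about 7 N. Comparing the last top view with the first by eye, nothing loose had moved.

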